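# Open the dye canister

## Task

Unscrew the T-handled cap of the short, wide metal dye canister (anticlockwise seen from above, about two full turns, until the thread lets go), lift it clear, and set it down upright in the square steel tray without dropping it. Leave the tall, slim canister alone.

Things in the scene. Friction and masses are not known exactly. Their poses are not given: they have to be found in the camera images.
- cap: Loose (sizes in mm) black screw cap, 120 g, on the short canister. Skirt 62 wide, 36 high; stem 14 thick; T-bar 120 long, 14 wide, 16 high. Origin: on the screw axis, mid-bar, 62 above the skirt's lower rim, 26 above its flat top. x along bar, y across, z up. Turns at 0.07 N m: push an arm of the bar round, or grip and turn it. Once let go it lifts straight up; raise it 50 before moving sideways.
- thread (a joint): Unscrewed angle of that cap, rad: 0 tight, growing anticlockwise from above; the cap climbs 4 mm a turn. It lets go between 9.5 and 11, and then spins on freely (this value stops at 13 or before). It cannot be pulled off earlier. Its canister: aluminium, 110 wide, 95 high, fixed, on either side of the tray; the bar's underside starts 56 above it, with free room all round.
- tray_in (a point): Centre of the inner floor of the square open steel tray between the two canisters: 140 mm square outside, 132 inside, walls 18 high and 4 thick, floor 4 thick; fixed; its sides lie along x and y of this frame. The cap standing upright in it has its origin 62 mm above this point.
- tall_can: The other canister, to be left alone: tall, slim aluminium, 72 mm across, 133 high, with a smaller fixed T-bar cap (bar 85 long, its top 204 above the table). Origin at the centre of its underside. Fixed, on the other side of the tray from the short one.

How it is judged:
On the way, in this order (a step that is already met when the one before it is completed fails the run):
1. the cap is unscrewed until its thread lets go (at least 9 rad) (value of joint thread above 9 rad), for 0.05 s.
2. the cap is lifted clear of the canister's neck (its origin more than 210 mm above the table) (height (world z) of cap above 0.21 m), for 0.05 s.
At the end, for the whole second after the job is handed in: The cap stands at rest on the tray's floor, upright within 10 degrees, its axis within 50 mm of the tray's centre along either side (that is, its skirt anywhere inside the walls) (x of cap in the frame of tray_in between -0.05 and 0.05 m and y of cap in the frame of tray_in between -0.05 and 0.05 m and z of cap in the frame of tray_in between 0.056 and 0.068 m and angle between cap's own z axis and vertical below 0.17 rad and linear speed of cap below 0.02 m/s); the robot touches nothing.
It fails at once if the tall, slim canister is touched with more than 4 N (contact force between tall_can and the fingers above 4 N or contact force between tall_can and the arm above 4 N or contact force between tall_can and cap above 4 N).
It fails at once if the cap is dropped or flung (faster than 1.2 m/s) (linear speed of cap above 1.2 m/s).
It also fails if it takes over 67 s, if anything falls off the work surface, if the arm or the gripper's body presses on something with over 40 N, if the wrist force passes 120 N, or if a joint passes its speed limit or range.

## Robot

A 7-joint arm with a two-finger parallel gripper is mounted at the origin on the work surface. World frame = base frame: x ahead of the robot, y to its left, z up, the work surface at z = 0. Lengths are in m, angles in rad, forces in N, time in s.
With the tool pointing down it reaches from about 0.4 to 0.9 m from the base axis. Payload 5.6 kg.
Tool frame: the origin (TCP) lies midway between the tips of the shut fingers; the grasp point (between the pads) lies 19 mm behind it; x points along the fingers, y is the direction in which the jaws open and shut, and the axes are right-handed (so a half turn about x gives the same grasp; the last joint's range is limited). The gripper opens to 92 mm and grips with 3 to 60 N. Pads are 20 mm wide; open, the fingers measure 128 mm over their backs; the gripper's body (75 mm by 189 mm) begins 69 mm behind the grasp point.
Start: joints at [1.24, 0.468, -0.012, 1.603, 0.006, 1.071, -0.056], TCP at [0.184, -0.623, 0.215] pointing down, gripper open.
Joint ranges: [-2.53, 2.53], [-0.31, 2.02], [-1.57, 1.55], [0.28, 2.44], [-1.29, 4.43], [0.15, 1.84], [-2.92, 2.92]. Speed limits (rad/s): [2.57, 2.57, 3.14, 3.14, 3.14, 3.14, 3.14].

## Interface

Orientations are given as [roll, pitch, yaw] about the fixed x, y, z axes, in that order (R = Rz(yaw) Ry(pitch) Rx(roll)).
In Python, from workcell import get_obs, read_camera, calibration, hand_in gives the robot as it stands.
- The arm moves only by the tool arm_command, never from a script. Its arguments are lists of equal length, an entry for each row: "translation": the shift along the world's x, y, z in m, a list of three; "turn": the turn about the world's z in degrees. A call has 1 to 12 rows; each row shifts and turns the commanded pose from where the row before left it; what a row does not reach is not made up. A row lasts 1/12 s, in which the tool goes at most 41.7 mm and 7.16 degrees, less where a joint would pass 70% of its speed; a pose out of reach is approached as far as the arm can. A call is refused whole if a number of a shift passes 0.0417 or a number of a turn 7.16, either way. A call with a gripper value outside its range is refused whole. "claw" is the closure in counts, from 0 (fully open) to 255 (shut), set as the call begins (left out, the last holds). The fingers move at their own pace and stop on an object; "force" is the grip in N (left out, the last holds). Time passes only in rows, so rows that do not move let the fingers close. It gives the time, the measured TCP pose, the force and the opening at its end, in the units of the state.
- get_obs(): the state, without advancing time (a new reading comes with each control period).
- read_camera(name): name is "scene" or "top" or "wrist"; returns (picture, depth): 384x512x3 uint8, blue, green, red; 384x512 float32, m along the optical axis (not along the pixel's ray), 0 where there is no reading.
- calibration(name): a dict with "fov_y" (degrees; the focal length in pixels is half the picture's height over the tangent of half this angle, whatever the lens; pixels are square), "cx", "cy" (the principal point, pixels), "k1" (the pictures are not rectified: a ray, as slopes to the right and down, at radius r is drawn at 1 + k1 r^2 times it, then the intrinsics apply), "world_from_camera" (4x4, takes a point from camera to world coordinates). Camera axes: x right, y up, looking along -z (the intrinsics and any distortion apply to the point x, -y, -z); pixel columns grow to the right and rows downward; lengths in m; the calibration is good to about 2 mm. A picture is of the moment at which its call begins: read the wrist's pose just before it. calibration takes no time and is no camera call; for the wrist camera it gives the pose at the moment of the call.
- hand_in(): hands the job in, once; it reports no verdict.
The state is a dict: "clock": time; "joint_positions": joint angles; "qd": joint speeds; "joint_torque": joint torques, N m; "tool_pos": TCP position; "tool_rot": TCP orientation; "force": force on the tool from outside, world axes, zero at the start; "moment": the same for the moment, N m; "finger_gap": opening from 0.0 (shut) to 1.0 (fully open).
Only numpy, scipy, OpenCV 4.12 (cv2) and the standard library are available. Lean on these libraries where they do the work, as an engineer would, in place of code of your own. Each camera call takes 0.05 s, during which the arm holds its last target. There are 200 camera calls.

## Working session

There is one attempt and no reset: what is moved stays moved. The work goes in short steps, Python scripts to look and compute and a tool call to move; the robot and the scene stay as the last step left them, time stands still between calls to the robot, and variables do not carry over. Pictures are saved under pics/ and viewed, about 8 in all and at most 12, crops included, and the job is handed in when it is done.

Besides the shell and the picture viewer there is one more tool, called after ">>>" in YAML: its name, and indented under it one key for each argument. arm_command: Moves the arm, as the interface text tells. Its arguments: {"type":"object","properties":{"translation":{"type":"array"},"turn":{"type":"array"},"claw":{"type":"number"},"force":{"type":"number"}},"required":["translation","turn"]}

```bash
mkdir -p pics; cat > h.py <<'E'
import numpy as np, cv2
from workcell import get_obs, read_camera, calibration, hand_in
def cloud(name):
    c=calibration(name); im,d=read_camera(name)
    h,w=d.shape; f=h/2/np.tan(np.radians(c["fov_y"])/2)
    u,v=np.meshgrid(np.arange(w),np.arange(h))
    K=np.array([[f,0,c["cx"]],[0,f,c["cy"]],[0,0,1.]])
    p=cv2.undistortPoints(np.stack([u,v],-1).reshape(-1,1,2).astype(float),K,np.array([c["k1"],0,0,0.])).reshape(h,w,2)
    P=np.stack([p[...,0]*d,-p[...,1]*d,-d,np.ones_like(d)],-1)@np.array(c["world_from_camera"]).T
    P=P[...,:3]; P[d==0]=np.nan
    return im,P
E
python3 - <<'E'
from h import *
print(get_obs())
ims=[]
for n in("top","scene"):
    im,P=cloud(n); np.save(n,P); cv2.imwrite(f"pics/{n}.png",im); ims.append(im)
    print(n,np.array(calibration(n)["world_from_camera"])[:3,3])
    z=P[...,2]; m=(z>.05)&(z<.3)
    k,l,s,c=cv2.connectedComponentsWithStats(m.astype(np.uint8))
    for i in range(1,k):
        if s[i,4]>60: 
            q=P[l==i]; print(s[i],np.percentile(q,[1,50,99],axis=0).round(3).tolist())
E
```

```text
{'clock': 0.0, 'joint_positions': array([ 1.24000256,  0.46832325, -0.01162204,  1.60363131,  0.00601109,
        1.07139113, -0.05628967]), 'qd': array([-0.00015532,  0.0001206 , -0.00141557, -0.00092468, -0.00135848,
       -0.000412  ,  0.0010954 ]), 'joint_torque': array([ 5.73068360e-05, -5.20568383e+01, -1.26700918e-02, -2.43749267e+01,
       -5.67174854e-02,  1.72508840e-02,  1.42411332e-04]), 'tool_pos': array([ 0.18426939, -0.62272483,  0.21367216]), 'tool_rot': array([-1.49937922,  1.56907783,  1.92997607]), 'force': array([-0.4223683 ,  0.5903901 , -0.57724228]), 'moment': array([-0.00725117, -0.00118472,  0.02896719]), 'finger_gap': 0.9960582644203791}
top [0.33819278 0.01050134 1.01784747]
[408  20  33  34 826] [[0.835, -0.5, 0.051], [0.864, -0.464, 0.08], [0.902, -0.435, 0.085]]
[371  25  32  34 809] [[0.836, -0.411, 0.051], [0.864, -0.375, 0.08], [0.903, -0.345, 0.084]]
[337  31  30  33 775] [[0.836, -0.325, 0.051], [0.863, -0.29, 0.081], [0.902, -0.261, 0.085]]
[306  88  27  29 597] [[0.715, -0.219, 0.051], [0.737, -0.191, 0.088], [0.768, -0.166, 0.093]]
[148 114  33
[... 1343 characters left out ...]
8], [0.467, -1.501, 0.082]]
[ 113   72  102   60 4028] [[0.294, -0.85, 0.054], [0.452, -0.693, 0.143], [0.597, -0.46, 0.178]]
[ 167  130   47   65 1898] [[0.534, -0.283, 0.051], [0.593, -0.225, 0.095], [0.634, -0.197, 0.169]]
[  32  167   50   59 1834] [[0.837, -0.494, 0.051], [0.871, -0.35, 0.082], [0.902, -0.26, 0.084]]
[121 195  30  30 719] [[0.718, -0.217, 0.051], [0.747, -0.178, 0.081], [0.772, -0.165, 0.092]]
[ 353  202   53  109 3773] [[0.38, 0.15, 0.052], [0.526, 0.271, 0.128], [0.542, 0.294, 0.206]]
[177 241  30  29 660] [[0.687, -0.021, 0.05], [0.713, 0.012, 0.075], [0.733, 0.026, 0.077]]
[ 206  303   70   49 1053] [[0.683, 0.138, 0.05], [0.729, 0.187, 0.06], [0.771, 0.214, 0.067]]
```

View pics/top.png

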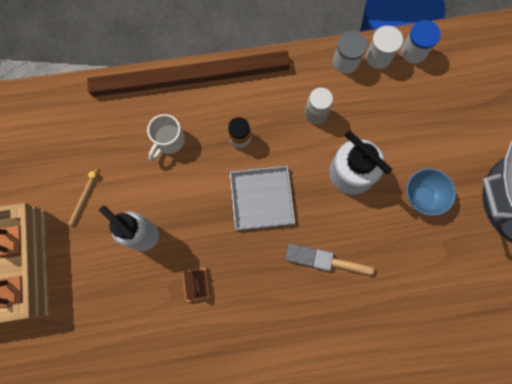

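View pics/scene.png

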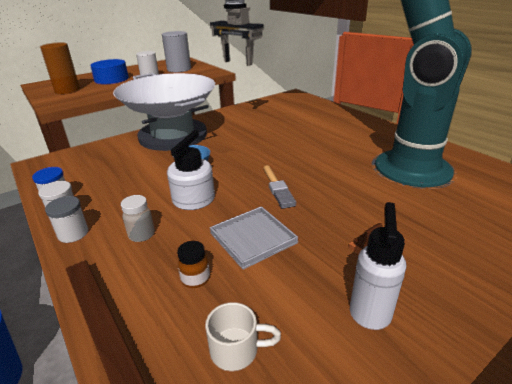

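```bash
python3 - <<'E'
from h import *
for n in("top","scene"):
    P=np.load(n+".npy"); 
    def sel(x0,x1,y0,y1,z0,z1):
        return P[(P[...,0]>x0)&(P[...,0]<x1)&(P[...,1]>y0)&(P[...,1]<y1)&(P[...,2]>z0)&(P[...,2]<z1)]
    b=sel(.48,.68,-.34,-.15,.158,.175); r=cv2.minAreaRect(b[:,:2].astype(np.float32)*1000)
    print(n,"bar",len(b),r, np.median(b[:,2]))
    s=sel(.48,.68,-.34,-.15,.085,.1); print("can top",len(s),cv2.minEnclosingCircle(s[:,:2].astype(np.float32)*1000))
    s=sel(.48,.68,-.34,-.15,.125,.14); print("skirt",len(s),s[:,:2].min(0),s[:,:2].max(0))
    t=sel(.45,.66,-.16,.05,.012,.024); print("tray",len(t),cv2.minAreaRect(t[:,:2].astype(np.float32)*1000),t.min(0),t.max(0))
    w=sel(.4,.62,-.45,-.3,.03,.3); print("bowl",len(w),w.min(0),w.max(0))
    w=sel(.25,.62,-.7,-.45,.12,.3); print("scale",w.min(0),w.max(0))
c=calibration("wrist");print(c)
E
```

```text
top bar 447 ((581.130615234375, -252.40733337402344), (119.07644653320312, 15.843893051147461), 36.62094497680664) 0.16534623006107918
can top 901 ((581.3890991210938, -253.09793090820312), 54.98020553588867)
skirt 436 [ 0.55082121 -0.28617375] [ 0.61077474 -0.22037509]
tray 438 ((551.943359375, -28.717323303222656), (140.0164337158203, 140.8532257080078), 87.4381103515625) [ 0.47897622 -0.10123361  0.0120797 ] [0.62447777 0.04340833 0.02300435]
bowl 438 [ 0.44522369 -0.44986482  0.03002438] [ 0.60633776 -0.30027392  0.09549189]
scale [ 0.40532496 -0.54120215  0.12986027] [ 0.55335862 -0.45634332  0.17883283]
scene bar 229 ((579.415283203125, -252.0416717529297), (121.57986450195312, 15.194997787475586), 35.745235443115234) 0.16663355298829158
can top 541 ((581.2262573242188, -249.72804260253906), 54.05834197998047)
skirt 258 [ 0.55003987 -0.27213835] [ 0.6114182  -0.21830515]
tray 659 ((550.0233154296875, -28.135154724121094), (142.60955810546875, 142.38558959960938), 87.1744613647461) [ 0.47637183 -0.10039802  0.01200293] [0.6234112  0.04541258 0.0216398 ]
bowl 106 [ 0.44302403 -0.44989721  0.03000823] [ 0.48826297 -0.35568416  0.0475066 ]
scale [ 0.28406855 -0.69984872  0.12030808] [ 0.61213107 -0.45611122  0.17885132]
{'fov_y': 59.9799526950321, 'cx': 254.59079473373652, 'cy': 191.27883514734256, 'k1': 0.013792166676129461, 'world_from_camera': array([[ 0.28338697,  0.9196834 ,  0.2717982 ,  0.26191638],
       [-0.95900465,  0.27217503,  0.07893563, -0.60203515],
       [-0.0013809 , -0.28302507,  0.95911152,  0.38298389],
       [ 0.        ,  0.        ,  0.        ,  1.        ]])}
```

```bash
cat >> h.py <<'E'
from scipy.spatial.transform import Rotation as Ro
def st():
    o=get_obs(); R=Ro.from_euler('xyz',o['tool_rot']).as_matrix()
    print(round(o['clock'],2),o['tool_pos'].round(4),"yhead",np.degrees(np.arctan2(R[1,1],R[0,1])).round(2),"xax",R[:,0].round(3),"q",o['joint_positions'].round(3),"F",o['force'].round(1),"M",o['moment'].round(2),"gap",round(o['finger_gap'],3))
    return o,R
E
python3 -c "
from h import *
st()"
```

```text
0.1 [ 0.1843 -0.6228  0.2137] yhead -73.51 xax [-0.001  0.001 -1.   ] q [ 1.24   0.468 -0.012  1.604  0.006  1.071 -0.056] F [-0.1  0.7  0.2] M [-0.01  0.06  0.02] gap 0.999
```

>>> arm_command:
  translation:
    - [0.022,0.0206,0.01]
    - [0.022,0.0206,0.01]
    - [0.022,0.0206,0.01]
    - [0.022,0.0206,0.01]
    - [0.022,0.0206,0]
    - [0.022,0.0206,0]
    - [0.022,0.0206,0]
    - [0.022,0.0206,0]
    - [0.022,0.0206,0]
    - [0.022,0.0206,0]
    - [0.022,0.0206,0]
    - [0.022,0.0206,0]
  turn: [0,0,0,0,0,0,0,0,0,0,0,0]
  claw: 0

```text
clock: 1.1
tool_pos: [0.4491, -0.3748, 0.2543]
tool_rot: [-0.748, 1.57, 2.682]
force: [0.6, -0.9, 0.4]
finger_gap: 1.001
```

```bash
python3 -c "
from h import *
st()"
```

```text
1.1 [ 0.4491 -0.3748  0.2543] yhead -73.52 xax [-0.001  0.    -1.   ] q [ 0.764  0.33  -0.158  1.716  0.057  1.101 -0.695] F [ 0.6 -0.9  0.4] M [-0.   -0.03  0.03] gap 1.001
```

>>> arm_command:
  translation:
    - [0.022,0.0205,0]
    - [0.022,0.0205,0]
    - [0.022,0.0205,0]
    - [0.022,0.0205,0]
    - [0.022,0.0205,0]
    - [0.022,0.0205,0]
    - [0,0,0]
    - [0,0,0]
  turn: [3.3,3.3,3.3,3.3,3.3,3.3,0,0]

```text
clock: 1.77
tool_pos: [0.5813, -0.251, 0.2538]
tool_rot: [-1.557, 1.569, 2.221]
force: [-1.1, -1.1, 0.2]
finger_gap: 0.997
```

```bash
python3 - <<'E'
from h import *
st()
im,P=cloud("wrist"); cv2.imwrite("pics/w1.png",im)
z=P[...,2]; m=(z>.155)&(z<.175)&(abs(P[...,0]-.58)<.09)&(abs(P[...,1]+.25)<.09)
b=P[m]; print(len(b),cv2.minAreaRect(b[:,:2].astype(np.float32)*1000),np.median(b[:,2]))
E
```

```text
1.77 [ 0.5813 -0.251   0.2538] yhead -53.52 xax [-0.001  0.001 -1.   ] q [ 0.559  0.426 -0.276  1.59   0.123  1.144 -0.679] F [-1.1 -1.1  0.2] M [-0.07 -0.03  0.02] gap 0.997
2388 ((582.1133422851562, -255.64364624023438), (119.05815124511719, 13.999371528625488), 35.939048767089844) 0.16593304209462148
```

View pics/w1.png

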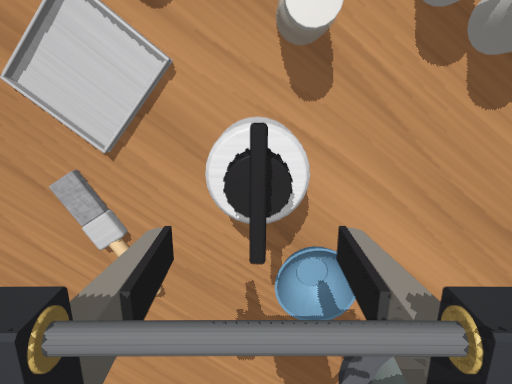

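The wrist view shows the black bar vertical and centred between the fingers, at (258,193), with the canister around it. I'll lower and grip now.

>>> arm_command:
  translation:
    - [0,-0.002,-0.018]
    - [0,0,-0.018]
    - [0,0,-0.018]
    - [0,0,-0.018]
    - [0,0,-0.018]
    - [0,0,-0.011]
    - [0,0,-0.01]
    - [0,0,0]
  turn: [0,0,0,0,0,0,0,0]

```text
clock: 2.48
tool_pos: [0.5787, -0.2557, 0.1416]
tool_rot: [-0.87, 1.567, 2.903]
force: [0.2, 0.6, 1.5]
finger_gap: 0.999
```

>>> arm_command:
  translation:
    - [0,0,0]
    - [0,0,0]
    - [0,0,0]
    - [0,0,0]
    - [0,0,0]
    - [0,0,0]
    - [0,0,0]
    - [0,0,0]
    - [0,0,0]
    - [0,0,0]
  turn: [0,0,0,0,0,0,0,0,0,0]
  claw: 255
  force: 25

```text
clock: 3.32
tool_pos: [0.5805, -0.2551, 0.1436]
tool_rot: [-0.391, 1.571, -2.9]
force: [0.4, 0.0, -0.4]
finger_gap: 0.298
```

```bash
python3 -c "
from h import *
st()"
```

```text
3.32 [ 0.5805 -0.2551  0.1436] yhead -53.71 xax [-0. -0. -1.] q [ 0.55   0.535 -0.257  1.69   0.162  0.937 -0.706] F [ 0.4  0.  -0.4] M [-0.04 -0.03 -0.01] gap 0.298
```

>>> arm_command:
  translation:
    - [0,0,0]
    - [0,0,0]
    - [0,0,0]
    - [0,0,0]
  turn: [0,0,0,0]

```text
clock: 3.65
tool_pos: [0.5804, -0.2551, 0.1436]
tool_rot: [-0.568, 1.571, -3.076]
force: [0.2, -0.4, 0.3]
finger_gap: 0.154
```

```bash
python3 -c "
from h import *
st()"
```

```text
3.65 [ 0.5804 -0.2551  0.1436] yhead -53.71 xax [-0. -0. -1.] q [ 0.55   0.535 -0.257  1.69   0.162  0.937 -0.706] F [ 0.2 -0.4  0.3] M [ 0.02 -0.03  0.05] gap 0.154
```

>>> arm_command:
  translation:
    - [0,0,0.0001]
    - [0,0,0.0001]
    - [0,0,0.0001]
    - [0,0,0.0001]
    - [0,0,0.0001]
    - [0,0,0.0001]
    - [0,0,0.0001]
    - [0,0,0.0001]
    - [0,0,0]
    - [0,0,0]
    - [0,0,0]
    - [0,0,0]
  turn: [7,7,7,7,7,7,7,7,7,7,7,7]

```text
clock: 4.65
tool_pos: [0.5816, -0.2556, 0.1446]
tool_rot: [0.84, 1.568, -0.197]
force: [3.2, -0.8, -0.7]
finger_gap: 0.147
```

```bash
python3 -c "
from h import *
st()"
```

```text
4.65 [ 0.5816 -0.2556  0.1446] yhead 30.6 xax [ 0.003 -0.001 -1.   ] q [ 0.785  0.601 -0.593  1.672  0.388  0.986  0.591] F [ 3.2 -0.8 -0.7] M [-0.15 -0.85 -0.07] gap 0.147
```

>>> arm_command:
  translation:
    - [0,0,0.0001]
    - [0,0,0.0001]
    - [0,0,0.0001]
    - [0,0,0.0001]
    - [0,0,0.0001]
    - [0,0,0.0001]
    - [0,0,0.0001]
    - [0,0,0.0001]
    - [0,0,0.0001]
    - [0,0,0.0001]
    - [0,0,0]
    - [0,0,0]
  turn: [7,7,7,7,7,7,7,7,7,7,7,7]

```text
clock: 5.65
tool_pos: [0.5812, -0.2542, 0.1455]
tool_rot: [0.322, 1.569, 0.752]
force: [1.6, 2.6, -0.8]
finger_gap: 0.149
```

```bash
python3 -c "
from h import *
st()"
```

```text
5.65 [ 0.5812 -0.2542  0.1455] yhead 114.64 xax [ 0.002  0.001 -1.   ] q [ 0.984  0.721 -0.919  1.659  0.633  1.086  1.879] F [ 1.6  2.6 -0.8] M [ 0.63 -0.52 -0.08] gap 0.149
```

>>> arm_command:
  translation:
    - [0,0,0]
    - [0,0,0]
    - [0,0,0]
    - [0,0,0]
    - [0,0,0.02]
    - [0,0,0.025]
    - [0,0,0]
    - [0,0,0]
    - [0,0,0]
    - [0,0,0]
    - [0,0,0]
    - [0,0,0]
  turn: [0,0,0,0,0,0,-7,-7,-7,-7,-7,-7]
  claw: 140

```text
clock: 6.65
tool_pos: [0.5804, -0.2552, 0.1906]
tool_rot: [-0.981, 1.57, -1.298]
force: [-1.0, -0.5, 0.8]
finger_gap: 0.453
```

>>> arm_command:
  translation:
    - [0,0,0]
    - [0,0,0]
    - [0,0,0]
    - [0,0,0]
    - [0,0,0]
    - [0,0,0]
    - [0,0,0]
    - [0,0,0]
    - [0,0,0]
    - [0,0,0]
    - [0,0,0]
    - [0,0,0]
  turn: [-7,-7,-7,-7,-7,-7,-7,-7,-7,-7,-7,-7]

```text
clock: 7.65
tool_pos: [0.5805, -0.255, 0.1907]
tool_rot: [0.902, 1.57, -0.881]
force: [0.1, 0.1, -0.2]
finger_gap: 0.452
```

>>> arm_command:
  translation:
    - [0,0,0]
    - [0,0,0]
    - [0,0,0]
    - [0,0,0]
    - [0,0,0]
    - [0,0,0]
    - [0,0,0]
    - [0,0,0]
    - [0,0,0]
    - [0,0,0]
  turn: [-7,-7,-7,-7,-7,-7,-7,-5,0,0]

```text
clock: 8.48
tool_pos: [0.5806, -0.2549, 0.1907]
tool_rot: [1.657, 1.57, -1.059]
force: [0.3, -0.2, -0.2]
finger_gap: 0.455
```

```bash
python3 - <<'E'
from h import *
st()
im,P=cloud("wrist"); cv2.imwrite("pics/w2.png",im)
z=P[...,2]; m=(z>.157)&(z<.178)&(abs(P[...,0]-.58)<.075)&(abs(P[...,1]+.25)<.075)
b=P[m]; print(len(b),cv2.minAreaRect(b[:,:2].astype(np.float32)*1000),np.median(b[:,2]))
E
```

```text
8.48 [ 0.5806 -0.2549  0.1907] yhead -65.59 xax [ 0. -0. -1.] q [ 0.553  0.483 -0.261  1.653  0.141  1.023 -0.898] F [ 0.3 -0.2 -0.2] M [ 0.01 -0.04  0.02] gap 0.455
4033 ((581.38427734375, -256.1739501953125), (119.61896514892578, 13.930521011352539), 23.861244201660156) 0.16777506541256035
```

View pics/w2.png

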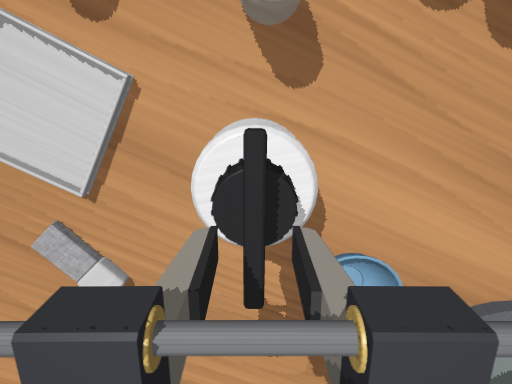

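Bar centred at (255,210), now at 23.9°, i.e. 168° unscrewed: the cap followed the grip. Stroke 2.

>>> arm_command:
  translation:
    - [0,0,-0.022]
    - [0,0,-0.022]
    - [0,0,0]
    - [0,0,0]
    - [0,0,0]
    - [0,0,0]
    - [0,0,0]
    - [0,0,0]
    - [0,0,0]
    - [0,0,0]
    - [0,0,0]
    - [0,0,0]
  turn: [0,0,0,0,0,0,0,0,0,0,0,0]

```text
clock: 9.53
tool_pos: [0.5805, -0.2551, 0.1465]
tool_rot: [1.619, 1.571, -1.098]
force: [0.3, 0.6, -0.8]
finger_gap: 0.452
```

>>> arm_command:
  translation:
    - [0,0,0]
    - [0,0,0]
    - [0,0,0]
    - [0,0,0]
    - [0,0,0]
    - [0,0,0]
    - [0,0,0]
  turn: [0,0,0,0,0,0,0]
  claw: 255

```text
clock: 10.12
tool_pos: [0.5804, -0.2549, 0.1464]
tool_rot: [-1.081, 1.57, 2.485]
force: [-0.5, -0.1, 0.5]
finger_gap: 0.15
```

>>> arm_command:
  translation:
    - [0,0,0.0001]
    - [0,0,0.0001]
    - [0,0,0.0001]
    - [0,0,0.0001]
    - [0,0,0.0001]
    - [0,0,0.0001]
    - [0,0,0.0001]
    - [0,0,0.0001]
    - [0,0,0.0001]
    - [0,0,0]
    - [0,0,0]
    - [0,0,0]
  turn: [7,7,7,7,7,7,7,7,7,7,7,7]

```text
clock: 11.12
tool_pos: [0.5813, -0.2552, 0.1474]
tool_rot: [1.206, 1.569, -0.04]
force: [0.6, 0.2, -1.6]
finger_gap: 0.15
```

>>> arm_command:
  translation:
    - [0,0,0.0001]
    - [0,0,0.0001]
    - [0,0,0.0001]
    - [0,0,0.0001]
    - [0,0,0.0001]
    - [0,0,0.0001]
    - [0,0,0.0001]
    - [0,0,0.0001]
    - [0,0,0.0001]
    - [0,0,0]
    - [0,0,0]
    - [0,0,0]
  turn: [7,7,7,7,7,7,7,7,7,7,7,7]

```text
clock: 12.12
tool_pos: [0.5813, -0.2543, 0.1483]
tool_rot: [0.411, 1.568, 0.632]
force: [1.8, 2.5, -1.2]
finger_gap: 0.147
```

```bash
python3 -c "
from h import *
st()"
```

```text
12.12 [ 0.5813 -0.2543  0.1483] yhead 102.63 xax [ 0.002  0.001 -1.   ] q [ 0.982  0.714 -0.914  1.657  0.624  1.087  1.675] F [ 1.8  2.5 -1.2] M [ 0.59 -0.53 -0.08] gap 0.147
```

>>> arm_command:
  translation:
    - [0,0,0.0001]
    - [0,0,0.0001]
    - [0,0,0.0001]
    - [0,0,0.0001]
    - [0,0,0]
    - [0,0,0]
  turn: [7,7,7,7,7,0]

```text
clock: 12.62
tool_pos: [0.5809, -0.2544, 0.1486]
tool_rot: [0.253, 1.569, 1.081]
force: [0.1, 1.7, 0.8]
finger_gap: 0.148
```

>>> arm_command:
  translation:
    - [0,0,0]
    - [0,0,0]
    - [0,0,0]
    - [0,0,0]
    - [0,0,0.02]
    - [0,0,0.025]
    - [0,0,0]
    - [0,0,0]
    - [0,0,0]
    - [0,0,0]
    - [0,0,0]
    - [0,0,0]
  turn: [0,0,0,0,0,0,-7,-7,-7,-7,-7,-7]
  claw: 140

```text
clock: 13.62
tool_pos: [0.5803, -0.2553, 0.1937]
tool_rot: [-1.594, 1.57, -1.509]
force: [-0.6, 0.5, -0.2]
finger_gap: 0.453
```

>>> arm_command:
  translation:
    - [0,0,0]
    - [0,0,0]
    - [0,0,0]
    - [0,0,0]
    - [0,0,0]
    - [0,0,0]
    - [0,0,0]
    - [0,0,0]
    - [0,0,0]
    - [0,0,0]
    - [0,0,0]
    - [0,0,0]
  turn: [-7,-7,-7,-7,-7,-7,-7,-7,-7,-7,-7,-7]

```text
clock: 14.62
tool_pos: [0.5804, -0.2551, 0.1938]
tool_rot: [0.194, 1.57, -1.187]
force: [-0.7, -0.3, -0.3]
finger_gap: 0.452
```

>>> arm_command:
  translation:
    - [0,0,0]
    - [0,0,0]
    - [0,0,0]
    - [0,0,0]
    - [0,0,0]
    - [0,0,0]
    - [0,0,0]
    - [0,0,0]
    - [0,0,0]
    - [0,0,0]
  turn: [-7,-7,-7,-7,-7,-7,-7,-5,0,0]

```text
clock: 15.45
tool_pos: [0.5805, -0.2549, 0.1938]
tool_rot: [1.019, 1.57, -1.295]
force: [0.2, 0.4, -0.2]
finger_gap: 0.454
```

```bash
python3 - <<'E'
from h import *
st()
im,P=cloud("wrist"); cv2.imwrite("pics/w3.png",im)
z=P[...,2]; m=(z>.159)&(z<.18)&(abs(P[...,0]-.58)<.075)&(abs(P[...,1]+.25)<.075)
b=P[m]; print(len(b),cv2.minAreaRect(b[:,:2].astype(np.float32)*1000),np.median(b[:,2]))
E
```

```text
15.45 [ 0.5805 -0.2549  0.1938] yhead -42.57 xax [ 0.    -0.001 -1.   ] q [ 0.646  0.499 -0.39   1.644  0.213  1.041 -0.552] F [ 0.2  0.4 -0.2] M [-0.03 -0.07  0.  ] gap 0.454
3944 ((581.9364013671875, -256.1317138671875), (119.37201690673828, 13.668811798095703), 46.9265022277832) 0.17002239222662668
```

>>> arm_command:
  translation:
    - [0,0,-0.022]
    - [0,0,-0.022]
    - [0,0,0]
    - [0,0,0]
  turn: [0,0,0,0]

```text
clock: 15.83
tool_pos: [0.5797, -0.2549, 0.1488]
tool_rot: [-1.297, 1.568, 2.671]
force: [1.0, -0.6, -0.1]
finger_gap: 0.45
```

>>> arm_command:
  translation:
    - [0,0,0]
    - [0,0,0]
    - [0,0,0]
    - [0,0,0]
    - [0,0,0]
    - [0,0,0]
    - [0,0,0]
  turn: [0,0,0,0,0,0,0]
  claw: 255

```text
clock: 16.42
tool_pos: [0.5808, -0.2551, 0.1504]
tool_rot: [1.767, 1.57, -0.549]
force: [-1.5, 0.4, 4.6]
finger_gap: 0.153
```

>>> arm_command:
  translation:
    - [0,0,0.0001]
    - [0,0,0.0001]
    - [0,0,0.0001]
    - [0,0,0.0001]
    - [0,0,0.0001]
    - [0,0,0.0001]
    - [0,0,0.0001]
    - [0,0,0.0001]
    - [0,0,0.0001]
    - [0,0,0]
    - [0,0,0]
    - [0,0,0]
  turn: [7,7,7,7,7,7,7,7,7,7,7,7]

```text
clock: 17.42
tool_pos: [0.5818, -0.2549, 0.1514]
tool_rot: [0.836, 1.568, -0.008]
force: [2.0, 1.0, 3.3]
finger_gap: 0.15
```

>>> arm_command:
  translation:
    - [0,0,0.0001]
    - [0,0,0.0001]
    - [0,0,0.0001]
    - [0,0,0.0001]
    - [0,0,0.0001]
    - [0,0,0.0001]
    - [0,0,0.0001]
    - [0,0,0.0001]
    - [0,0,0.0001]
    - [0,0,0]
    - [0,0,0]
    - [0,0,0]
  turn: [7,7,7,7,7,7,7,7,7,7,7,7]

```text
clock: 18.42
tool_pos: [0.5817, -0.2535, 0.1523]
tool_rot: [0.049, 1.567, 0.672]
force: [0.4, 2.7, 4.8]
finger_gap: 0.151
```

>>> arm_command:
  translation:
    - [0,0,0]
    - [0,0,0]
    - [0,0,0]
    - [0,0,0]
    - [0,0,0.02]
    - [0,0,0.025]
    - [0,0,0]
    - [0,0,0]
    - [0,0,0]
    - [0,0,0]
    - [0,0,0]
    - [0,0,0]
  turn: [0,0,0,0,0,0,-7,-7,-7,-7,-7,-7]
  claw: 140

```text
clock: 19.42
tool_pos: [0.5803, -0.2553, 0.1965]
tool_rot: [-1.492, 1.57, -1.617]
force: [0.4, 0.8, 0.2]
finger_gap: 0.454
```

>>> arm_command:
  translation:
    - [0,0,0]
    - [0,0,0]
    - [0,0,0]
    - [0,0,0]
    - [0,0,0]
    - [0,0,0]
    - [0,0,0]
    - [0,0,0]
    - [0,0,0]
    - [0,0,0]
    - [0,0,0]
    - [0,0,0]
  turn: [-7,-7,-7,-7,-7,-7,-7,-7,-7,-7,-7,-7]

```text
clock: 20.42
tool_pos: [0.5803, -0.2552, 0.1965]
tool_rot: [0.153, 1.57, -1.438]
force: [0.2, 0.3, -0.5]
finger_gap: 0.452
```

>>> arm_command:
  translation:
    - [0,0,0]
    - [0,0,0]
    - [0,0,0]
    - [0,0,0]
    - [0,0,0]
    - [0,0,0]
    - [0,0,0]
    - [0,0,0]
    - [0,0,0]
    - [0,0,0]
  turn: [-7,-7,-7,-7,-7,-7,-7,-5,0,0]

```text
clock: 21.25
tool_pos: [0.5804, -0.255, 0.1965]
tool_rot: [0.903, 1.57, -1.621]
force: [-0.3, 0.1, -0.2]
finger_gap: 0.453
```

```bash
python3 - <<'E'
from h import *
st()
im,P=cloud("wrist"); cv2.imwrite("pics/w4.png",im)
z=P[...,2]; m=(z>.161)&(z<.182)&(abs(P[...,0]-.58)<.075)&(abs(P[...,1]+.25)<.075)
b=P[m]; print(len(b),cv2.minAreaRect(b[:,:2].astype(np.float32)*1000),np.median(b[:,2]))
E
```

```text
21.25 [ 0.5804 -0.255   0.1965] yhead -54.6 xax [-0.    -0.001 -1.   ] q [ 0.636  0.494 -0.376  1.642  0.203  1.044 -0.754] F [-0.3  0.1 -0.2] M [-0.02  0.01 -0.05] gap 0.453
3964 ((582.739990234375, -255.05685424804688), (119.12226104736328, 13.71330451965332), 34.82686233520508) 0.17187556695674738
```

>>> arm_command:
  translation:
    - [0,0,-0.022]
    - [0,0,-0.022]
    - [0,0,0]
    - [0,0,0]
    - [0,0,0]
  turn: [0,0,0,0,0]

```text
clock: 21.72
tool_pos: [0.5811, -0.2552, 0.1533]
tool_rot: [2.361, 1.57, -0.164]
force: [0.6, 0.3, -0.1]
finger_gap: 0.451
```

>>> arm_command:
  translation:
    - [0,0,0]
    - [0,0,0]
    - [0,0,0]
    - [0,0,0]
    - [0,0,0]
    - [0,0,0]
    - [0,0,0]
  turn: [0,0,0,0,0,0,0]
  claw: 255

```text
clock: 22.3
tool_pos: [0.5805, -0.2549, 0.1529]
tool_rot: [2.396, 1.571, -0.129]
force: [-1.7, 0.5, 4.7]
finger_gap: 0.153
```

>>> arm_command:
  translation:
    - [0,0,0.0001]
    - [0,0,0.0001]
    - [0,0,0.0001]
    - [0,0,0.0001]
    - [0,0,0.0001]
    - [0,0,0.0001]
    - [0,0,0.0001]
    - [0,0,0.0001]
    - [0,0,0.0001]
    - [0,0,0]
    - [0,0,0]
    - [0,0,0]
  turn: [7,7,7,7,7,7,7,7,7,7,7,7]

```text
clock: 23.3
tool_pos: [0.5813, -0.2556, 0.1535]
tool_rot: [0.816, 1.569, -0.238]
force: [1.9, 0.2, 0.1]
finger_gap: 0.151
```

>>> arm_command:
  translation:
    - [0,0,0]
    - [0,0,0]
    - [0,0,0]
    - [0,0,0]
    - [0,0,0]
    - [0,0,0]
    - [0,0,0]
    - [0,0,0]
    - [0,0,0]
    - [0,0,0]
  turn: [7,7,7,7,7,7,7,7,0,0]

```text
clock: 24.13
tool_pos: [0.5816, -0.2543, 0.1535]
tool_rot: [0.628, 1.568, 0.543]
force: [3.2, 1.9, 1.1]
finger_gap: 0.154
```

>>> arm_command:
  translation:
    - [0,0,0.003]
    - [0,0,0.003]
    - [0,0,0]
    - [0,0,0]
  turn: [0,0,0,0]
  force: 30

```text
clock: 24.47
tool_pos: [0.5814, -0.2543, 0.1592]
tool_rot: [0.51, 1.568, 0.425]
force: [4.8, 1.0, -2.9]
finger_gap: 0.153
```

```bash
python3 -c "
from h import *
st()"
```

```text
24.47 [ 0.5814 -0.2543  0.1592] yhead 85.15 xax [ 0.002  0.001 -1.   ] q [ 0.982  0.7   -0.915  1.649  0.608  1.101  1.382] F [ 4.8  1.  -2.9] M [ 0.71 -1.4   0.  ] gap 0.153
```

>>> arm_command:
  translation:
    - [0,0,0.006]
    - [0,0,0.01]
    - [0,0,0.01]
    - [0,0,0.01]
    - [0,0,0.01]
    - [0,0,0.01]
    - [0,0,0.01]
    - [0,0,0.008]
    - [0,0,0.006]
    - [0,0,0]
    - [0,0,0]
  turn: [0,0,0,0,0,0,0,0,0,0,0]

```text
clock: 25.38
tool_pos: [0.5804, -0.2552, 0.2394]
tool_rot: [-1.191, 1.571, -1.274]
force: [-0.0, 0.0, -0.8]
finger_gap: 0.146
```

```bash
python3 - <<'E'
from h import *
st()
a,_=read_camera("wrist"); im,P=cloud("scene"); cv2.imwrite("pics/s5.png",cv2.resize(np.hstack([a,im]),(800,300)))
E
```

```text
25.38 [ 0.5804 -0.2552  0.2394] yhead 85.27 xax [ 0. -0. -1.] q [ 1.015  0.624 -0.971  1.574  0.537  1.232  1.438] F [-0.   0.  -0.8] M [ 0.03 -0.15 -0.02] gap 0.146
```

View pics/s5.png

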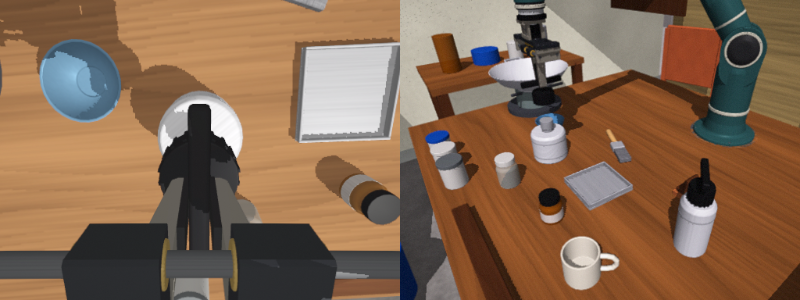

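The cap hangs upright in the grip, clear of the bare neck, and the tray is empty. I'll carry it to the tray.

>>> arm_command:
  translation:
    - [-0.001,0.008,0]
    - [-0.002,0.016,0]
    - [-0.003,0.022,0]
    - [-0.003,0.024,0]
    - [-0.003,0.024,0]
    - [-0.003,0.024,0]
    - [-0.003,0.024,0]
    - [-0.003,0.024,0]
    - [-0.003,0.022,0]
    - [-0.003,0.018,0]
    - [-0.002,0.013,0]
    - [-0.001,0.007,0]
  turn: [0,0,0,0,0,0,0,0,0,0,0,0]

```text
clock: 26.48
tool_pos: [0.5495, -0.0259, 0.2394]
tool_rot: [2.035, 1.571, 1.956]
force: [-0.5, 0.6, -1.2]
finger_gap: 0.149
```

>>> arm_command:
  translation:
    - [0,0,-0.008]
    - [0,0,-0.016]
    - [0,0,-0.018]
    - [0,0,-0.018]
    - [0,0,-0.018]
    - [0,0,-0.018]
    - [0,0,-0.018]
    - [0,0,-0.014]
    - [0,0,-0.012]
    - [0,0,-0.009]
    - [0,0,-0.006]
    - [0,0,0]
  turn: [0,0,0,0,0,0,0,0,0,0,0,0]

```text
clock: 27.48
tool_pos: [0.55, -0.0293, 0.0832]
tool_rot: [3.106, 1.569, 3.023]
force: [0.7, 0.3, -0.8]
finger_gap: 0.148
```

```bash
python3 - <<'E'
from h import *
st()
im,P=cloud("scene"); cv2.imwrite("pics/s6.png",im)
E
```

```text
27.48 [ 0.55   -0.0293  0.0832] yhead 85.28 xax [-0.001  0.    -1.   ] q [ 0.657  0.674 -0.881  1.903  0.667  0.89   0.926] F [ 0.7  0.3 -0.8] M [-0.   -0.15  0.  ] gap 0.148
```

View pics/s6.png

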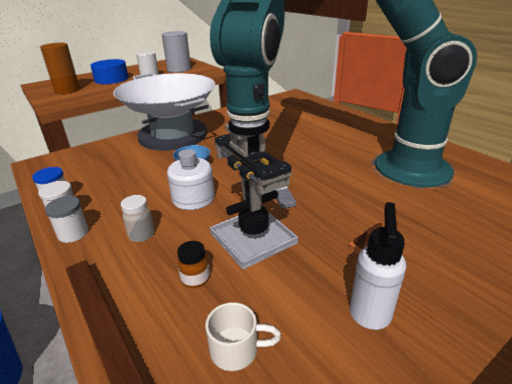

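The cap (253,220) is upright and centred above the tray (253,237), well away from the tall can (375,290).

>>> arm_command:
  translation:
    - [0,0,-0.006]
    - [0,0,-0.006]
    - [0,0,-0.006]
    - [0,0,-0.004]
    - [0,0,-0.002]
    - [0,0,-0.001]
    - [0,0,-0.001]
    - [0,0,-0.001]
    - [0,0,0]
    - [0,0,0]
  turn: [0,0,0,0,0,0,0,0,0,0]

```text
clock: 28.37
tool_pos: [0.5505, -0.0291, 0.0574]
tool_rot: [0.04, 1.571, -0.043]
force: [0.0, -0.2, -1.7]
finger_gap: 0.152
```

>>> arm_command:
  translation:
    - [0,0,-0.001]
    - [0,0,-0.001]
    - [0,0,0]
    - [0,0,0]
  turn: [0,0,0,0]

```text
clock: 28.7
tool_pos: [0.5504, -0.0291, 0.0553]
tool_rot: [2.656, 1.571, 2.574]
force: [-1.4, -0.2, -1.1]
finger_gap: 0.146
```

>>> arm_command:
  translation:
    - [0,0,-0.0007]
    - [0,0,-0.0007]
    - [0,0,0]
    - [0,0,0]
  turn: [0,0,0,0]

```text
clock: 29.03
tool_pos: [0.5506, -0.0291, 0.0541]
tool_rot: [-0.502, 1.57, -0.584]
force: [-0.9, -1.4, 2.6]
finger_gap: 0.147
```

>>> arm_command:
  translation:
    - [0,0,-0.0005]
    - [0,0,-0.0005]
    - [0,0,0]
    - [0,0,0]
  turn: [0,0,0,0]

```text
clock: 29.37
tool_pos: [0.5507, -0.0293, 0.054]
tool_rot: [-1.139, 1.57, -1.222]
force: [-2.8, -0.6, 10.6]
finger_gap: 0.149
```

Contact with the floor. I'll ease off, open and lift.

>>> arm_command:
  translation:
    - [0,0,0.0007]
    - [0,0,0]
    - [0,0,0]
  turn: [0,0,0]

```text
clock: 29.62
tool_pos: [0.5507, -0.0293, 0.054]
tool_rot: [-0.783, 1.57, -0.865]
force: [-2.3, -1.0, 6.3]
finger_gap: 0.152
```

>>> arm_command:
  translation:
    - [0,0,0]
    - [0,0,0]
    - [0,0,0]
    - [0,0,0]
    - [0,0,0]
    - [0,0,0]
    - [0,0,0]
    - [0,0,0.01]
    - [0,0,0.015]
    - [0,0,0.02]
    - [0,0,0.02]
    - [0,0,0.02]
  turn: [0,0,0,0,0,0,0,0,0,0,0,0]
  claw: 120

```text
clock: 30.62
tool_pos: [0.5507, -0.0288, 0.141]
tool_rot: [0.129, 1.57, 0.047]
force: [0.5, -0.4, 0.2]
finger_gap: 0.528
```

>>> arm_command:
  translation:
    - [0,0,0.02]
    - [0,0,0.02]
    - [0,0,0.02]
    - [0,0,0.01]
    - [0,0,0]
    - [0,0,0]
  turn: [0,0,0,0,0,0]

```text
clock: 31.12
tool_pos: [0.5505, -0.0293, 0.2091]
tool_rot: [-0.528, 1.57, -0.611]
force: [-0.2, -0.2, -0.9]
finger_gap: 0.533
```

```bash
python3 - <<'E'
from h import *
st()
im,P=cloud("scene"); a,Q=cloud("wrist"); cv2.imwrite("pics/s7.png",cv2.resize(np.hstack([a,im]),(800,300)))
z=Q[...,2]; m=(z>.065)&(z<.08)&(abs(Q[...,0]-.55)<.075)&(abs(Q[...,1]+.03)<.075)
b=Q[m]; print(len(b),cv2.minAreaRect(b[:,:2].astype(np.float32)*1000),np.percentile(b[:,2],[5,50,95]))
E
```

```text
31.12 [ 0.5505 -0.0293  0.2091] yhead 85.27 xax [ 0.001 -0.001 -1.   ] q [ 0.765  0.524 -1.02   1.807  0.501  1.095  1.055] F [-0.2 -0.2 -0.9] M [ 0.   -0.11 -0.  ] gap 0.533
1782 ((549.0059814453125, -30.988195419311523), (13.92783260345459, 118.54118347167969), 85.51280212402344) [0.07078594 0.07287964 0.07417626]
```

View pics/s7.png

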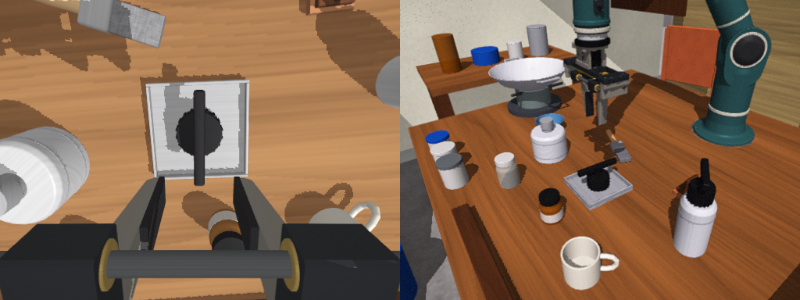

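The cap stands upright and centred in the tray, at (200,130) in the wrist half. Its bar top is at 73 mm (74 expected), and the gripper is clear.

```bash
python3 -c "
from h import *
print(hand_in())"
```

```text
the job is handed in; nothing more can be done
None
```

I unscrewed the short canister's cap, lifted it clear and set it upright in the tray. The job was handed in at about 31 s of the 67 s allowed.

- **Unscrewing:** I gripped the T-bar and turned it in four strokes, re-gripping between them, for about 680° (11.8 rad) in all. Camera checks after the first three strokes showed the bar following the grip (168°, 371° and 539°). The last 140° stroke is known only from the tool's own turn. The thread value itself can't be read, but the cap then lifted off with almost no resistance (about 3 N at first, then under 1 N).
- **Lift and placing:** I raised the cap about 86 mm before moving sideways, lowered it until it touched the tray floor (peak reading about 11 N), then opened the gripper and backed off.
- **Last checks:** the cap's axis measured about 2 to 3 mm from the tray's centre. The bar top was level at 73 mm, against 74 mm expected. The gripper was about 135 mm above the cap, with no contact force.
- **Tall canister:** the arm never went near it.

No check failed. The only disagreements were 2 to 3 mm between position estimates, within the calibration and grip tolerance.

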